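# Clamp a filter cassette with the ratchet lever

### The job

Slide the filter cassette fully home against the back stop of its clamp stand without shoving it hard, then swing the ratchet lever to and fro to screw the pressure plate down until the cassette is clamped firmly: the last pull should meet about 14 N at the grip. Do not over-tighten it, and leave the other things on the bench alone.

Things in the scene. Friction and masses are not known exactly. Their poses are not given: they have to be found in the camera images.
- stand: Steel clamp stand for a flat filter cassette, fixed, 200 (x) by 156 mm (y). Origin on the bench under its middle; x runs from its open front to its back, y left, z up. Base top at z 30 mm, with two 10 mm high guide rails along x, 63 mm apart. Columns at x 0, y +-58 carry a bridge, x -22 to 22, z 100 to 124. The ratchet sits on it, the plate hangs under it.
- back_stop (a point): Centre of the flat face of the back stop (a 79 mm wide bar, top 48 mm above the bench), at x +75 mm, y 0 of the stand. The cassette is home when its far end face touches it.
- cassette: White flat filter cassette with grey gasket face, 150 (x) by 60 (y) by 24 mm (z), 0.3 to 0.5 kg, loose on the base between the rails; origin at the centre of its underside, axes as the stand's. At the start it sticks out of the front, 20 to 45 mm short of the back stop; home, its origin is at x 0 of the stand. It slides with 2 to 4 N.
- plate: Steel pressure plate, 140 (x) by 58 (y) by 12 mm, hung on the spindle under the bridge, disc springs and a set collar above it; origin at the centre of its underside, at first 1 to 7 mm above the cassette's top (54 mm above the bench). It sinks 1 mm a notch until it rests on the cassette; after 0 to 11 notches of play (as the collar is set) the springs bear, then each notch adds about 120 N.
- hub (a point): Point on the vertical axis (x 0, y 0 of the stand) about which wheel and lever turn, at the top of the 24-tooth ratchet wheel: 68 mm across, 130 to 140 mm above the bench, nut of the coarse spindle that carries the plate. A check pawl on the left of the bridge holds the wheel against turning back.
- knob: Upright round black grip that ends the ratchet lever: 25 mm in diameter, 50 mm high, 20 mm at foot and top. Origin at the centre of its foot, 152 mm above the bench, level with the top of the lever's 18 mm wide arm (a 26 mm round boss under the grip); its top is at 202 mm. It moves on a circle of 115 mm radius about the hub.
- lever (a joint): Lever angle q, rad: 0 rear stop, 1.30 front stop, growing clockwise from above. The arm points along -0.971 - q rad, counter-clockwise from the stand's x: right and back at 0, right and to the front at 1.30. Growing swing drives the wheel, by whole notches of 0.26 rad; the swing back only clicks over the teeth, with 2 to 5 N.
- grip (a point): Middle of the grip, 177 mm above the bench. A driving pull here takes 1 to 5 N along the swing until the springs bear, then about 4 N more for each notch of tightening: 14 N is right, 19 N too much. Let go under load, the lever springs back a little and the wheel to its last full notch.
- tube_rack: Orange tube rack, 70 x 200 x 30 mm, with a few clear tubes to 39 mm, loose; origin at the centre of its underside. Not part of the job.
- buffer_bottle: White bottle, 70 mm across, 130 mm tall, loose; origin at the centre of its underside. Not part of the job.
- jar: Small glass jar with a lid, 60 mm across, 70 mm tall, loose; origin at the centre of its underside. Not part of the job.
- beaker: Glass beaker, 68 mm across, 85 mm tall, loose; origin at the centre of its underside. Not part of the job.
Mind the look-alikes: they are no part of the job. There is more than one size of the cassette; the job needs the middle-sized.

How it is judged:
By the outcome, as a careful person would: the job done as asked, in the order asked, and still so for the second after the job is handed in, with the robot touching nothing.
It also fails if it takes over 70 s, if anything falls off the work surface, if the arm or the gripper's body presses on something with over 40 N, if the wrist force passes 120 N, or if a joint passes its speed limit or range.

### The arm

A 7-joint arm with a two-finger parallel gripper is mounted at the origin on the work surface. World frame = base frame: x ahead of the robot, y to its left, z up, the work surface at z = 0. Lengths are in m, angles in rad, forces in N, time in s.
With the tool pointing down it reaches from about 0.425 to 0.925 m from the base axis. Payload 6.8 kg.
Tool frame: the origin (TCP) lies at the very end of the fingers, on their centre line; the grasp point (between the pads) lies 19 mm behind it; z points along the fingers, y is the line along which they close (so a half turn about z gives the same grasp; the last joint's range is limited). The gripper opens to 85 mm and grips with 20 to 120 N. Pads are 22 mm wide; open, the fingers measure 114 mm over their backs; the gripper's body (76 mm by 85 mm) begins 54 mm behind the grasp point. The pads swing forward as they close: fully open they stand 13 mm farther back than shut.
Start: joints at [1.174, 0.477, 0.022, 1.555, -0.011, 1.109, -0.083], TCP at [0.192, -0.647, 0.231] pointing down, gripper open.
Joint ranges: [-2.96, 2.96], [-0.34, 2.1], [-1.41, 1.46], [0.24, 2.44], [-1.37, 4.51], [0.17, 1.92], [-2.96, 2.96]. Speed limits (rad/s): [2.39, 2.39, 3.14, 3.14, 3.14, 3.14, 3.14].

### API

Orientations are given as a unit quaternion [w, x, y, z].
In Python, from station import get_obs, read_camera, hand_in gives the robot as it stands.
- The arm moves only by the tool arm_command, never from a script. Its argument "commands" is one flat list of numbers, 7 for each row, row after row: the shift along the tool's x, y, z in m, then the turn, a rotation vector about the tool's x, y, z in degrees, then the opening, from 0 (shut) to 1 (fully open). In form: [tx, ty, tz, rx, ry, rz, fingers, tx, ty, tz, rx, ry, rz, fingers, ...]. A call has 1 to 8 rows; each row is the pose to reach, as a shift and turn from the pose commanded when the call began, along the tool's axes at that moment; what a row does not reach only later rows make up. A row lasts 1/10 s, in which the tool goes at most 50 mm and 8.59 degrees, less where a joint would pass 70% of its speed; a pose out of reach is approached as far as the arm can. A call with a gripper value outside its range is refused whole. The fingers move at their own pace and stop on an object; "force" is the grip in N (left out, the last holds). Time passes only in rows, so rows that repeat a pose let the fingers close. It gives the time, the measured TCP pose, the force, the opening and the grip force at its end, in the units of the state.
- get_obs(): the state, without advancing time (a new reading comes with each control period).
- read_camera(name): name is "side" or "top"; returns a dict with "img" (480x640x3 uint8, red, green, blue), "camera_matrix" (3x3 intrinsics, pixels), "pose" (4x4, takes a point from camera to world coordinates). Camera axes: x right, y down, z forward; pixel columns grow to the right and rows downward; lengths in m; the calibration is good to about 2 mm. A picture is of the moment at which its call begins. There is no depth.
- hand_in(): hands the job in; it is judged then, once.
The state is a dict: "t": time; "q": joint angles; "joint_vel": joint speeds; "joint_torque": joint torques, N m; "eef_pos": TCP position; "tool_rot": TCP orientation; "contact_force": force on the tool from outside, world axes, zero at the start; "torque": the same for the moment, N m; "gripper_width": opening from 0.0 (shut) to 1.0 (fully open); "grasp_force": force on a finger pad.
Only numpy, scipy, OpenCV 4.12 (cv2) and the standard library are available. Lean on these libraries where they do the work, as an engineer would, in place of code of your own. Each camera call takes 0.05 s, during which the arm holds its last target. There are 200 camera calls.

## Working session

There is one attempt and no reset: what is moved stays moved. The work goes in short steps, Python scripts to look and compute and a tool call to move; the robot and the scene stay as the last step left them, time stands still between calls to the robot, and variables do not carry over. Pictures are saved under pics/ and viewed, at most 10 in all, crops included, and the job is handed in when it is done.

Besides the shell and the picture viewer there is one more tool, called after ">>>" as a command line: name --argument value ..., lists and objects as JSON in quotes. arm_command: Moves the arm, as the interface text tells. Its arguments: {"type":"object","properties":{"commands":{"type":"array","items":{"type":"number"}},"force":{"type":"number"}},"required":["commands"]}

```bash
mkdir -p pics
cat > h.py <<'E'
import numpy as np, cv2
from station import get_obs, read_camera, hand_in
def cam(n,save=None):
    c=read_camera(n)
    if save: cv2.imwrite('pics/'+save,c['img'][:,:,::-1])
    return c
def ray(c,u,v):
    K=c['camera_matrix'];P=c['pose'];d=P[:3,:3]@np.linalg.inv(K)@[u,v,1];return P[:3,3],d
def onz(c,u,v,z):
    o,d=ray(c,u,v);return o+d*(z-o[2])/d[2]
def proj(c,p):
    P=c['pose'];q=c['camera_matrix']@(P[:3,:3].T@(np.array(p)-P[:3,3]));return q[:2]/q[2]
E
python3 - <<'E'
from h import *
for n in('top','side'):
    c=cam(n,n+'1.png');print(n,c['pose'].round(3),c['camera_matrix'].round(0))
print(get_obs())
E
```

```text
top [[-0.018 -0.994  0.112  0.41 ]
 [-1.     0.018 -0.002  0.01 ]
 [-0.    -0.112 -0.994  1.33 ]
 [ 0.     0.     0.     1.   ]] [[542.   0. 318.]
 [  0. 542. 243.]
 [  0.   0.   1.]]
side [[ 0.984 -0.122  0.127  0.371]
 [-0.176 -0.622  0.763 -0.842]
 [-0.014 -0.774 -0.633  0.828]
 [ 0.     0.     0.     1.   ]] [[542.   0. 317.]
 [  0. 542. 249.]
 [  0.   0.   1.]]
{'t': 0.1, 'q': array([ 1.17390231,  0.47775141,  0.02235281,  1.55635105, -0.01147974,
        1.10928934, -0.08310484]), 'joint_vel': array([-0.00164941, -0.00312838,  0.00176609, -0.00302135, -0.00066621,
       -0.00189925, -0.00031894]), 'joint_torque': array([ 4.52233493e-03, -5.97757065e+01,  1.61377430e+00, -2.81951952e+01,
        1.28706009e-02,  5.10199461e-03,  3.31428487e-05]), 'eef_pos': array([ 0.19206372, -0.64654352,  0.230401  ]), 'tool_rot': array([-8.13113511e-04,  9.89591414e-01,  1.43903216e-01, -1.91648290e-04]), 'contact_force': array([-1.27048208, -0.56636305,  0.29423128]), 'torque': array([0.00059685, 0.0292513 , 0.03476907]), 'grasp_force': 0.0, 'gripper_width': 0.9983207814850797}
```

View pics/top1.png

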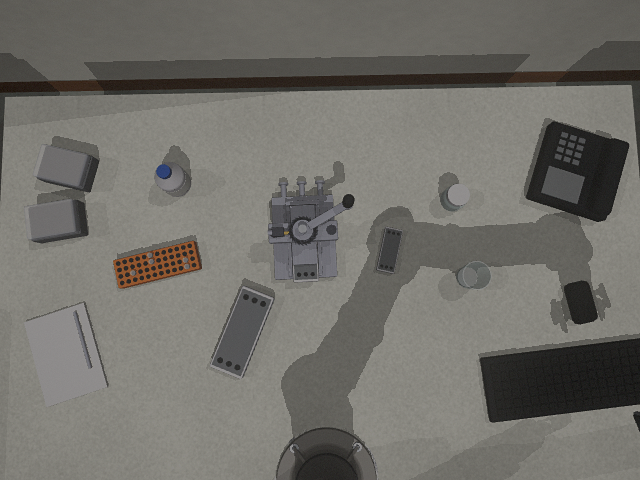

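View pics/side1.png

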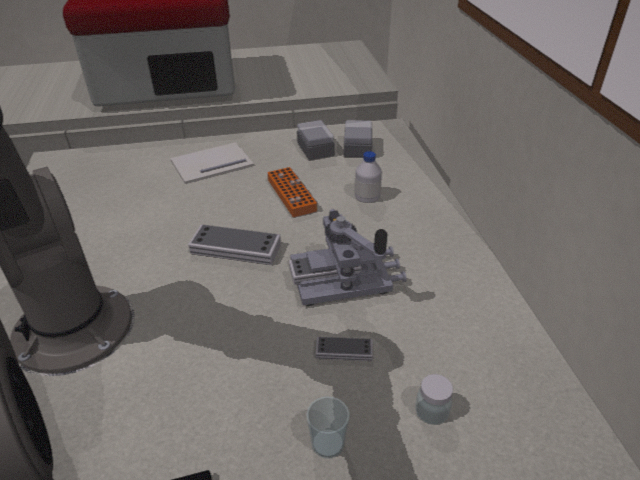

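The top view shows the stand at about (303,235) with its open front towards the robot, the knob at (348,201), and the middle cassette sticking out to row 280. The large and small cassettes are decoys. The side view agrees, with the knob at (381,241).

Run:
```python
from h import *
t=cam('top');s=cam('side')
def crop(c,x0,y0,w,h,k): return cv2.resize(c['img'][y0:y0+h,x0:x0+w,::-1],None,fx=k,fy=k,interpolation=cv2.INTER_CUBIC)
a=crop(t,258,170,110,120,5);b=cv2.convertScaleAbs(crop(s,280,200,140,110,5),alpha=1.3)
cv2.imwrite('pics/tc.png',a);cv2.imwrite('pics/sc.png',b)
for n,c,(x0,y0,x1,y1) in(('top',t,(325,185,365,220)),('side',s,(368,222,395,262))):
    g=c['img'].max(2)[y0:y1,x0:x1]; m=(g<45).astype(np.uint8)
    k,l,st,ce=cv2.connectedComponentsWithStats(m)
    for i in range(1,k):
        if st[i,4]>20: print(n,st[i]+[x0,y0,0,0,0],ce[i]+[x0,y0],onz(c,*(ce[i]+[x0,y0]),.195 if n=='top' else .177))
for u,v in((302,230),): print('hub',onz(t,u,v,.15))
```

```text
top [342 194  12  14  99] [347.70707071 201.02020202] [ 0.62502738 -0.05712434  0.195     ]
side [375 230  12  24 201] [380.01492537 241.99004975] [ 0.62504001 -0.05878242  0.177     ]
hub [0.57080249 0.04211828 0.15      ]
```

View pics/tc.png

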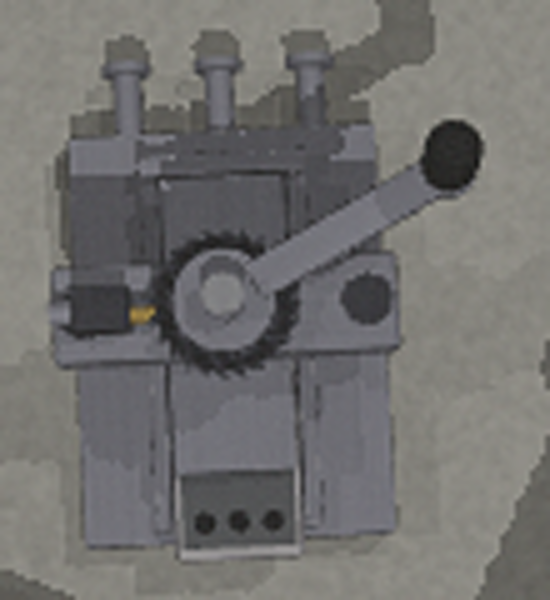

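View pics/sc.png

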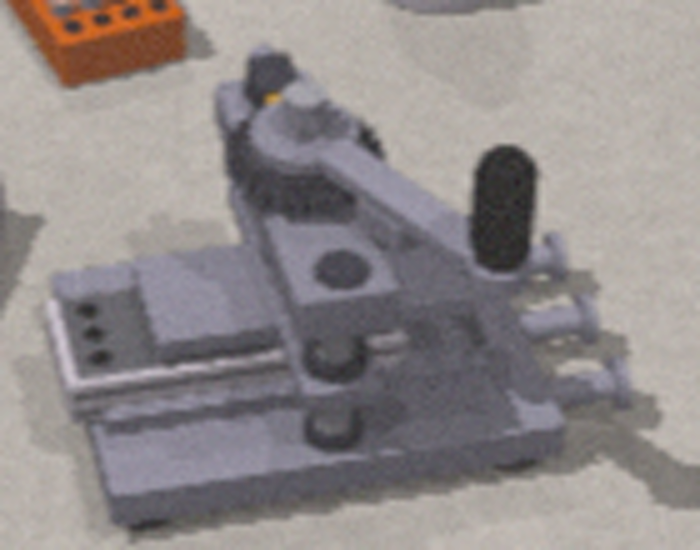

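The crops show the wheel centre at top-crop (228,302), the base front corners at (85,547) and (397,530), and the cassette's front edge from (181,550) to (299,550). The lever points right and to the back. Its q is close to 0.

Run:
```python
from h import *
t=cam('top');s=cam('side')
T=lambda u,v,z:onz(t,258+u/5,170+v/5,z)
S=lambda u,v,z:onz(s,280+u/5,200+v/5,z)
for n,p in dict(wheel=T(228,302,.135),boss=T(222,295,.16),bFL=T(85,547,.03),bFR=T(397,530,.03),bBL=T(70,140,.03),bBR=T(375,127,.03),
 bridgeFL=T(56,366,.124),bridgeFR=T(398,348,.124),bridgeBR=T(397,254,.124),bridgeBL=T(54,270,.124),cFL=T(181,550,.054),cFR=T(299,550,.054),grayL=T(181,475,.054),
 sbFR=S(117,523,.0),sbFRt=S(108,487,.03),sbBRt=S(560,430,.03),scFR=S(70,385,.054),scFL=S(48,300,.054)).items(): print(n,p.round(4))
```

```text
wheel [0.5719 0.039  0.135 ]
boss [0.5716 0.0409 0.16  ]
bFL [0.469  0.1118 0.03  ]
bFR [ 0.4744 -0.0378  0.03  ]
bBL [0.6671 0.1172 0.03  ]
bBR [ 0.6708 -0.0315  0.03  ]
bridgeFL [0.5459 0.1167 0.124 ]
bridgeFR [ 0.5512 -0.0366  0.124 ]
bridgeBR [ 0.5938 -0.0371  0.124 ]
bridgeBL [0.5893 0.1172 0.124 ]
cFL [0.4657 0.0648 0.054 ]
cFR [0.4647 0.0093 0.054 ]
grayL [0.501  0.0643 0.054 ]
sbFR [ 0.4762 -0.0226  0.    ]
sbFRt [ 0.472  -0.0306  0.03  ]
sbBRt [ 0.6675 -0.0331  0.03  ]
scFR [0.4627 0.0091 0.054 ]
scFL [0.4611 0.0661 0.054 ]
```

Stand origin is about (0.571, 0.0395) with yaw about 0.032 rad. The cassette's front face is at x of about 0.4645 (home about 0.496), so it is about 31 mm short. I'm moving to in front of it, high first.

>>> arm_command --commands '[0.045,-0.03,0,0,0,2,0.0,0.09,-0.06,0,0,0,4,0,0.135,-0.085,0,0,0,6,0,0.18,-0.115,0,0,0,8,0,0.225,-0.145,0,0,0,10,0,0.27,-0.17,0,0,0,12,0,0.31,-0.2,0,0,0,14.7,0,0.332,-0.211,0,0,0,14.7,0]'

```text
t: 1.1
eef_pos: [0.4518, -0.3477, 0.2315]
tool_rot: [-0.0, 1.0, 0.016, 0.0]
contact_force: [1.1, -1.1, -0.5]
gripper_width: 0.004
grasp_force: 0.0
```

```bash
cat >> h.py <<'E'
from scipy.spatial.transform import Rotation as Ro
def st():
    o=get_obs();w,x,y,z=o['tool_rot'];R=Ro.from_quat([x,y,z,w]).as_matrix()
    print('t',round(o['t'],2),'p',o['eef_pos'].round(4),'yaw',round(np.arctan2(R[1,0],R[0,0]),4),'F',o['contact_force'].round(1),'q',o['q'].round(2),'w',round(o['gripper_width'],2),'gf',round(o['grasp_force'],1));return o,R
def to(p,yaw):
    o,R=st();d=R.T@(np.array(p)-o['eef_pos']);a=np.arctan2(R[1,0],R[0,0])
    print('shift',d.round(4),'rz',round(np.degrees((a-yaw+np.pi)%(2*np.pi)-np.pi),2))
E
python3 -c "
from h import *
to([.432,.037,.231],.032)"
```

```text
t 1.1 p [ 0.4518 -0.3477  0.2315] yaw 0.0323 F [ 1.1 -1.1 -0.5] q [ 0.61  0.31 -0.08  1.81  0.03  1.03 -1.02] w 0.0 gf 0.0
shift [-0.0074 -0.3851  0.0006] rz 0.02
```

>>> arm_command --commands '[-0.001,-0.05,0,0,0,0,0,-0.002,-0.1,0,0,0,0,0,-0.003,-0.15,0,0,0,0,0,-0.004,-0.2,0,0,0,0,0,-0.005,-0.25,0,0,0,0,0,-0.006,-0.3,0,0,0,0,0,-0.007,-0.35,0,0,0,0,0,-0.007,-0.385,0,0,0,0,0]'

```text
t: 1.9
eef_pos: [0.4304, 0.0376, 0.2317]
tool_rot: [-0.0, 1.0, 0.017, 0.001]
contact_force: [1.0, -0.1, 1.0]
gripper_width: -0.001
grasp_force: 0.0
```

>>> arm_command --commands '[0,0,0.04,0,0,0,0,0,0,0.08,0,0,0,0,0,0,0.12,0,0,0,0,0,0,0.16,0,0,0,0,0,0,0.18,0,0,0,0,0,0,0.19,0,0,0,0,0,0,0.19,0,0,0,0]'

```text
t: 2.6
eef_pos: [0.4305, 0.0343, 0.0406]
tool_rot: [0.0, 1.0, 0.016, -0.001]
contact_force: [-0.6, -0.2, 0.6]
gripper_width: 0.002
grasp_force: 0.0
```

```bash
python3 -c "
from h import *
to([.4535,.037,.04],.032)
c=cam('side');cv2.imwrite('pics/s3.png',cv2.resize(c['img'][160:320,200:420,::-1],None,fx=3.5,fy=3.5))"
```

```text
t 2.6 p [0.4305 0.0343 0.0406] yaw 0.0324 F [-0.6 -0.2  0.6] q [ 0.04  0.41 -0.31  2.25  0.25  0.51 -2.  ] w 0.0 gf 0.0
shift [ 0.0231 -0.0019  0.0006] rz 0.02
```

View pics/s3.png

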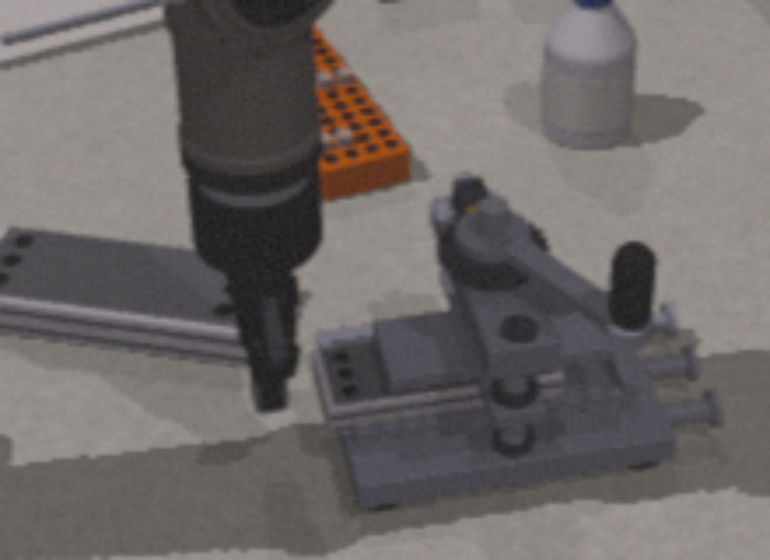

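The closed fingertips (270,408) stand just in front of the cassette's front face (320–345,390), clear of the stand. Next is a slow push.

>>> arm_command --commands '[0.004,-0.002,0,0,0,0,0,0.008,-0.002,0,0,0,0,0,0.012,-0.002,0,0,0,0,0,0.015,-0.002,0,0,0,0,0,0.018,-0.002,0,0,0,0,0,0.021,-0.002,0,0,0,0,0,0.024,-0.002,0,0,0,0,0,0.027,-0.002,0,0,0,0,0]'

```text
t: 3.45
eef_pos: [0.4556, 0.0367, 0.0408]
tool_rot: [0.001, 1.0, 0.016, -0.002]
contact_force: [-6.8, -0.1, 4.9]
gripper_width: -0.001
grasp_force: 3.1
```

>>> arm_command --commands '[0.003,0,0,0,0,0,0,0.006,0,0,0,0,0,0,0.009,0,0,0,0,0,0,0.012,0,0,0,0,0,0,0.014,0,0,0,0,0,0,0.016,0,0,0,0,0,0,0.018,0,0,0,0,0,0,0.02,0,0,0,0,0,0]'

```text
t: 4.25
eef_pos: [0.478, 0.0378, 0.0411]
tool_rot: [0.0, 1.0, 0.016, -0.0]
contact_force: [-2.8, -0.3, -1.3]
gripper_width: 0.002
grasp_force: 1.0
```

>>> arm_command --commands '[0.001,0,0,0,0,0,0,0.002,0,0,0,0,0,0,0.003,0,0,0,0,0,0,0.004,0,0,0,0,0,0]'

```text
t: 4.65
eef_pos: [0.482, 0.038, 0.0413]
tool_rot: [0.0, 1.0, 0.016, -0.0]
contact_force: [-1.8, 0.3, -0.9]
gripper_width: -0.0
grasp_force: 1.0
```

>>> arm_command --commands '[0.001,0,0,0,0,0,0,0.002,0,0,0,0,0,0,0.003,0,0,0,0,0,0]'

```text
t: 4.95
eef_pos: [0.485, 0.0381, 0.0413]
tool_rot: [0.0, 1.0, 0.016, -0.0]
contact_force: [-1.3, 0.4, -1.8]
gripper_width: 0.001
grasp_force: 1.5
```

>>> arm_command --commands '[0.001,0,0,0,0,0,0,0.002,0,0,0,0,0,0]'

```text
t: 5.15
eef_pos: [0.4851, 0.038, 0.0412]
tool_rot: [0.0, 1.0, 0.016, -0.002]
contact_force: [-9.5, 0.5, 7.6]
gripper_width: 0.003
grasp_force: 5.0
```

>>> arm_command --commands '[0.001,0,0,0,0,0,0,0.001,0,0,0,0,0,0]'

```text
t: 5.35
eef_pos: [0.485, 0.038, 0.0411]
tool_rot: [0.001, 1.0, 0.016, -0.003]
contact_force: [-10.3, 0.6, 7.3]
gripper_width: -0.001
grasp_force: 5.2
```

>>> arm_command --commands '[0.001,0,0,0,0,0,0,0.001,0,0,0,0,0,0]'

```text
t: 5.55
eef_pos: [0.485, 0.0379, 0.0409]
tool_rot: [0.001, 1.0, 0.016, -0.004]
contact_force: [-13.3, 0.3, 10.8]
gripper_width: -0.004
grasp_force: 6.4
```

The force rises with no further travel at 0.485, which matches the predicted home position. Backing off and going up.

>>> arm_command --commands '[-0.01,0,0,0,0,0,0,-0.025,0,0,0,0,0,0,-0.04,0,0,0,0,0,0,-0.04,0,-0.05,0,0,0,0.7,-0.04,0,-0.1,0,0,0,0.7,-0.04,0,-0.15,0,0,0,0.7,-0.04,0,-0.2,0,0,0,0.7,-0.04,0,-0.23,0,0,0,0.7]'

```text
t: 6.35
eef_pos: [0.4511, 0.0374, 0.2761]
tool_rot: [-0.0, 1.0, 0.016, 0.004]
contact_force: [0.8, 0.4, 0.0]
gripper_width: 0.702
grasp_force: 0.0
```

```bash
python3 -c "
from h import *
to([.6265,-.0605,.27],2.078)
c=cam('top');cv2.imwrite('pics/t4.png',cv2.resize(c['img'][170:290,258:368,::-1],None,fx=5,fy=5))"
```

```text
t 6.35 p [0.4511 0.0374 0.2761] yaw 0.0322 F [0.8 0.4 0. ] q [ 0.16  0.08 -0.4   1.99  0.04  1.07 -1.79] w 0.7 gf 0.0
shift [0.1721 0.1035 0.0076] rz -117.22
```

View pics/t4.png

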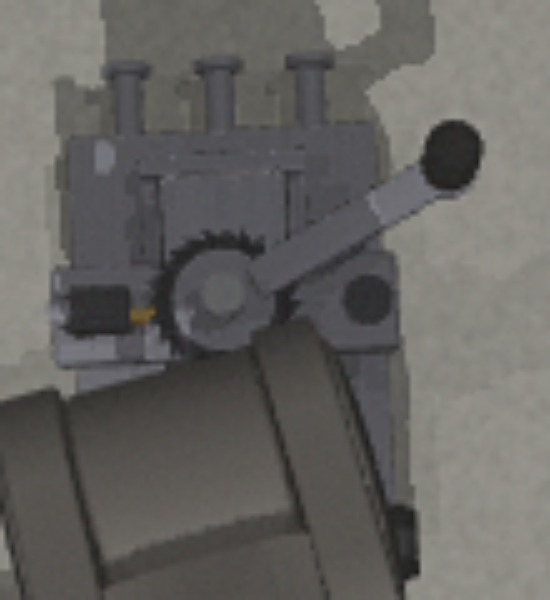

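Knob still at crop (453,155) and the lever hasn't moved. Moving over it while turning.

>>> arm_command --commands '[0.022,0.013,0,0,0,-8.5,0.7,0.044,0.026,0,0,0,-17,0.7,0.066,0.039,0,0,0,-25.5,0.7,0.088,0.052,0,0,0,-34,0.7,0.11,0.065,0.002,0,0,-42.5,0.7,0.132,0.078,0.004,0,0,-51,0.7,0.154,0.091,0.006,0,0,-59.5,0.7,0.172,0.1035,0.0076,0,0,-67.2,0.7]'

```text
t: 7.2
eef_pos: [0.626, -0.0617, 0.2636]
tool_rot: [0.001, 0.822, 0.569, 0.001]
contact_force: [0.5, 0.7, -0.8]
gripper_width: 0.702
grasp_force: 0.0
```

>>> arm_command --commands '[0,0,0,0,0,-8.5,0.7,0,0,0,0,0,-17,0.7,0,0,0,0,0,-25.5,0.7,0,0,0,0,0,-34,0.7,0,0,0,0,0,-42.5,0.7,0,0,0,0,0,-50,0.7,0,0,0,0,0,-50,0.7]'

```text
t: 7.9
eef_pos: [0.6247, -0.0612, 0.2637]
tool_rot: [0.001, 0.507, 0.862, 0.001]
contact_force: [0.6, 0.8, 0.0]
gripper_width: 0.699
grasp_force: 0.0
```

```bash
python3 -c "
from h import *
to([.6265,-.0605,.158],2.078)
c=cam('side');cv2.imwrite('pics/s5.png',cv2.resize(c['img'][140:300,240:460,::-1],None,fx=3.5,fy=3.5))"
```

```text
t 7.9 p [ 0.6247 -0.0612  0.2637] yaw 2.0784 F [0.6 0.8 0. ] q [ 0.45  0.44 -0.62  1.61  0.27  1.18  0.28] w 0.7 gf 0.0
shift [-0.0002  0.0017  0.1057] rz 0.03
```

View pics/s5.png

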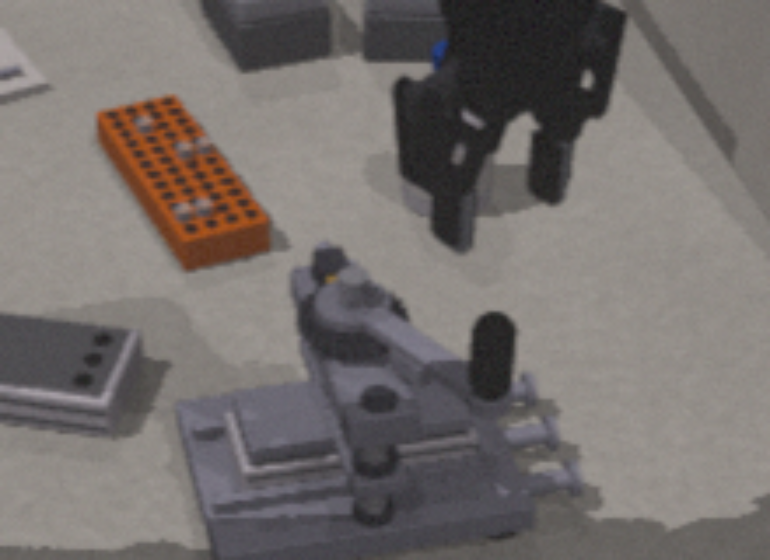

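The side view shows the fingers straddling the knob (492,355) and the cassette home, its front edge just in front of the plate (crop 245,440). Lowering and gripping.

>>> arm_command --commands '[0,0.001,0.03,0,0,0,0.7,0,0.0015,0.06,0,0,0,0.7,0,0.0015,0.085,0,0,0,0.7,0,0.0015,0.1,0,0,0,0.7,0,0.0015,0.106,0,0,0,0.7,0,0.0015,0.106,0,0,0,0.7]'

```text
t: 8.55
eef_pos: [0.6256, -0.0602, 0.1575]
tool_rot: [-0.0, 0.508, 0.862, -0.0]
contact_force: [-1.0, 0.2, -0.8]
gripper_width: 0.699
grasp_force: 0.0
```

>>> arm_command --commands '[0,0,0,0,0,0,0.2,0,0,0,0,0,0,0.2,0,0,0,0,0,0,0.2,0,0,0,0,0,0,0.2,0,0,0,0,0,0,0.2]' --force 50

```text
t: 9.05
eef_pos: [0.6268, -0.06, 0.1593]
tool_rot: [0.001, 0.507, 0.862, 0.001]
contact_force: [1.4, 0.8, 5.9]
gripper_width: 0.276
grasp_force: 49.2
```

```bash
python3 -c "
from h import *
to([.6265,-.0605,.158],2.078)"
```

```text
t 9.05 p [ 0.6268 -0.06    0.1593] yaw 2.0776 F [1.4 0.8 5.9] q [ 0.42  0.54 -0.58  1.71  0.35  0.99  0.22] w 0.28 gf 49.2
shift [-0.0003 -0.0005  0.0013] rz -0.02
```

Gripped at 23.5 mm opening. First driving swing (tool frame: x towards the hub, radius 115 mm).

>>> arm_command --commands '[0.0003,-0.008,0,0,0,4,0.2,0.0011,-0.016,0,0,0,8,0.2,0.0025,-0.0239,0,0,0,12,0.2,0.0045,-0.0317,0,0,0,16,0.2,0.0069,-0.0393,0,0,0,20,0.2,0.0099,-0.0468,0,0,0,24,0.2,0.0135,-0.054,0,0,0,28,0.2,0.0175,-0.0609,0,0,0,32,0.2]'

```text
t: 9.85
eef_pos: [0.5655, -0.0742, 0.1593]
tool_rot: [0.002, 0.726, 0.688, 0.002]
contact_force: [3.7, 1.2, 4.6]
gripper_width: 0.279
grasp_force: 49.3
```

```bash
cat >> h.py <<'E'
H=np.array([.571,.0395])
def lev():
    o,R=st();r=o['eef_pos'][:2]-H;a=np.arctan2(r[1],r[0]);n=r/np.hypot(*r)
    F=o['contact_force'][:2]
    # clockwise tangent
    t=np.array([n[1],-n[0]])
    print('r',round(np.hypot(*r),4),'q',round(-.971+.032-a,3),'resist tang',round(-F@t,1),'radial',round(F@n,1),'tool yaw-radial deg',round(np.degrees((np.arctan2(R[1,0],R[0,0])-a-np.pi+np.pi)%(2*np.pi)-np.pi),2))
E
python3 -c "
from h import *
lev()"
```

```text
t 9.85 p [ 0.5655 -0.0742  0.1593] yaw 1.5164 F [3.7 1.2 4.6] q [ 0.4   0.43 -0.48  1.86  0.24  0.91 -0.25] w 0.28 gf 49.3
r 0.1138 q 0.68 resist tang 3.7 radial -1.4 tool yaw-radial deg -0.36
```

>>> arm_command --commands '[0.0003,-0.008,0,0,0,4,0.2,0.0011,-0.016,0,0,0,8,0.2,0.0025,-0.0239,0,0,0,12,0.2,0.0045,-0.0317,0,0,0,16,0.2,0.0069,-0.0393,0,0,0,20,0.2,0.0099,-0.0468,0,0,0,24,0.2,0.0135,-0.054,0,0,0,28,0.2,0.0175,-0.0609,0,0,0,32,0.2]'

```text
t: 10.65
eef_pos: [0.5057, -0.0544, 0.1592]
tool_rot: [0.001, 0.888, 0.461, 0.002]
contact_force: [3.8, -1.2, 4.3]
gripper_width: 0.281
grasp_force: 49.4
```

```bash
python3 -c "
from h import *
lev()"
```

```text
t 10.65 p [ 0.5057 -0.0544  0.1592] yaw 0.9572 F [ 3.8 -1.2  4.3] q [ 0.31  0.32 -0.39  2.    0.16  0.85 -0.78] w 0.28 gf 49.4
r 0.1143 q 1.24 resist tang 3.8 radial -1.1 tool yaw-radial deg -0.32
```

>>> arm_command --commands '[0.0003,0.008,0,0,0,-4,0.2,0.0011,0.016,0,0,0,-8,0.2,0.0025,0.0239,0,0,0,-12,0.2,0.0045,0.0317,0,0,0,-16,0.2,0.0069,0.0393,0,0,0,-20,0.2,0.0099,0.0468,0,0,0,-24,0.2,0.0135,0.054,0,0,0,-28,0.2,0.0175,0.0609,0,0,0,-32,0.2]'

```text
t: 11.45
eef_pos: [0.5645, -0.0742, 0.1592]
tool_rot: [0.0, 0.724, 0.69, 0.0]
contact_force: [-2.2, 1.4, 10.0]
gripper_width: 0.278
grasp_force: 49.9
```

>>> arm_command --commands '[0.0003,0.008,0,0,0,-4,0.2,0.0011,0.016,0,0,0,-8,0.2,0.0025,0.0239,0,0,0,-12,0.2,0.0045,0.0317,0,0,0,-16,0.2,0.0069,0.0393,0,0,0,-20,0.2,0.0099,0.0468,0,0,0,-24,0.2,0.0135,0.054,0,0,0,-28,0.2,0.0175,0.0609,0,0,0,-32,0.2]'

```text
t: 12.25
eef_pos: [0.6262, -0.0604, 0.1593]
tool_rot: [0.001, 0.506, 0.862, -0.0]
contact_force: [-0.4, -0.6, 8.1]
gripper_width: 0.273
grasp_force: 49.7
```

```bash
python3 -c "
from h import *
lev()"
```

```text
t 12.25 p [ 0.6262 -0.0604  0.1593] yaw 2.0799 F [-0.4 -0.6  8.1] q [ 0.42  0.54 -0.58  1.71  0.35  1.    0.22] w 0.27 gf 49.7
r 0.1141 q 0.127 resist tang -0.6 radial 0.3 tool yaw-radial deg 0.25
```

>>> arm_command --commands '[0.0003,-0.008,0,0,0,4,0.2,0.0011,-0.016,0,0,0,8,0.2,0.0025,-0.0239,0,0,0,12,0.2,0.0045,-0.0317,0,0,0,16,0.2,0.0069,-0.0393,0,0,0,20,0.2,0.0099,-0.0468,0,0,0,24,0.2,0.0135,-0.054,0,0,0,28,0.2,0.0175,-0.0609,0,0,0,32,0.2]'

```text
t: 13.05
eef_pos: [0.5656, -0.0742, 0.1593]
tool_rot: [0.002, 0.726, 0.688, 0.002]
contact_force: [3.5, 0.8, 5.2]
gripper_width: 0.276
grasp_force: 49.7
```

>>> arm_command --commands '[0.0003,-0.008,0,0,0,4,0.2,0.0011,-0.016,0,0,0,8,0.2,0.0025,-0.0239,0,0,0,12,0.2,0.0045,-0.0317,0,0,0,16,0.2,0.0069,-0.0393,0,0,0,20,0.2,0.0099,-0.0468,0,0,0,24,0.2,0.0135,-0.054,0,0,0,28,0.2,0.0175,-0.0609,0,0,0,32,0.2]'

```text
t: 13.85
eef_pos: [0.5056, -0.0544, 0.1592]
tool_rot: [0.001, 0.888, 0.46, 0.002]
contact_force: [2.8, -1.6, 4.7]
gripper_width: 0.279
grasp_force: 49.8
```

```bash
python3 -c "
from h import *
lev()"
```

```text
t 13.85 p [ 0.5056 -0.0544  0.1592] yaw 0.9571 F [ 2.8 -1.6  4.7] q [ 0.31  0.32 -0.39  2.    0.16  0.85 -0.78] w 0.28 gf 49.8
r 0.1144 q 1.24 resist tang 3.3 radial -0.3 tool yaw-radial deg -0.31
```

Still slack at 3.3 N. Back and again.

>>> arm_command --commands '[0.0003,0.008,0,0,0,-4,0.2,0.0011,0.016,0,0,0,-8,0.2,0.0025,0.0239,0,0,0,-12,0.2,0.0045,0.0317,0,0,0,-16,0.2,0.0069,0.0393,0,0,0,-20,0.2,0.0099,0.0468,0,0,0,-24,0.2,0.0135,0.054,0,0,0,-28,0.2,0.0175,0.0609,0,0,0,-32,0.2]'

```text
t: 14.65
eef_pos: [0.5645, -0.0742, 0.1592]
tool_rot: [0.0, 0.724, 0.69, 0.0]
contact_force: [-3.6, 0.9, 10.3]
gripper_width: 0.278
grasp_force: 50.3
```

>>> arm_command --commands '[0.0003,0.008,0,0,0,-4,0.2,0.0011,0.016,0,0,0,-8,0.2,0.0025,0.0239,0,0,0,-12,0.2,0.0045,0.0317,0,0,0,-16,0.2,0.0069,0.0393,0,0,0,-20,0.2,0.0099,0.0468,0,0,0,-24,0.2,0.0135,0.054,0,0,0,-28,0.2,0.0175,0.0609,0,0,0,-32,0.2]'

```text
t: 15.45
eef_pos: [0.6262, -0.0604, 0.1592]
tool_rot: [0.001, 0.506, 0.862, -0.0]
contact_force: [-1.9, -0.1, 8.3]
gripper_width: 0.28
grasp_force: 50.1
```

>>> arm_command --commands '[0.0003,-0.008,0,0,0,4,0.2,0.0011,-0.016,0,0,0,8,0.2,0.0025,-0.0239,0,0,0,12,0.2,0.0045,-0.0317,0,0,0,16,0.2,0.0069,-0.0393,0,0,0,20,0.2,0.0099,-0.0468,0,0,0,24,0.2,0.0135,-0.054,0,0,0,28,0.2,0.0175,-0.0609,0,0,0,32,0.2]'

```text
t: 16.25
eef_pos: [0.5656, -0.0742, 0.1593]
tool_rot: [0.002, 0.726, 0.688, 0.002]
contact_force: [3.5, 1.0, 3.9]
gripper_width: 0.279
grasp_force: 49.8
```

>>> arm_command --commands '[0.0003,-0.008,0,0,0,4,0.2,0.0011,-0.016,0,0,0,8,0.2,0.0025,-0.0239,0,0,0,12,0.2,0.0045,-0.0317,0,0,0,16,0.2,0.0069,-0.0393,0,0,0,20,0.2,0.0099,-0.0468,0,0,0,24,0.2,0.0135,-0.054,0,0,0,28,0.2,0.0175,-0.0609,0,0,0,32,0.2]'

```text
t: 17.05
eef_pos: [0.5056, -0.0543, 0.1592]
tool_rot: [0.002, 0.888, 0.46, 0.002]
contact_force: [3.3, -1.7, 5.5]
gripper_width: 0.279
grasp_force: 49.9
```

```bash
python3 -c "
from h import *
lev()
c=cam('side');cv2.imwrite('pics/s6.png',cv2.resize(c['img'][180:310,270:410,::-1],None,fx=4.5,fy=4.5))"
```

```text
t 17.05 p [ 0.5056 -0.0543  0.1592] yaw 0.957 F [ 3.3 -1.7  5.5] q [ 0.31  0.32 -0.39  2.    0.16  0.85 -0.78] w 0.28 gf 49.9
r 0.1144 q 1.24 resist tang 3.7 radial -0.5 tool yaw-radial deg -0.3
```

View pics/s6.png

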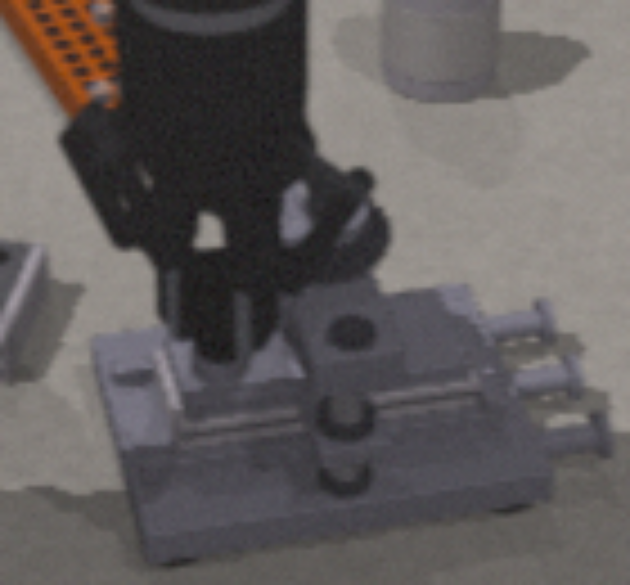

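The plate now sits low on the cassette (crop 240,400). The cassette is still home and the lever follows the gripper. It is still only slack (3.7 N), so I'll keep going.

>>> arm_command --commands '[0.0003,0.008,0,0,0,-4,0.2,0.0011,0.016,0,0,0,-8,0.2,0.0025,0.0239,0,0,0,-12,0.2,0.0045,0.0317,0,0,0,-16,0.2,0.0069,0.0393,0,0,0,-20,0.2,0.0099,0.0468,0,0,0,-24,0.2,0.0135,0.054,0,0,0,-28,0.2,0.0175,0.0609,0,0,0,-32,0.2]'

```text
t: 17.9
eef_pos: [0.5644, -0.0742, 0.1592]
tool_rot: [0.0, 0.724, 0.69, 0.0]
contact_force: [-2.5, 1.0, 10.5]
gripper_width: 0.276
grasp_force: 50.4
```

>>> arm_command --commands '[0.0003,0.008,0,0,0,-4,0.2,0.0011,0.016,0,0,0,-8,0.2,0.0025,0.0239,0,0,0,-12,0.2,0.0045,0.0317,0,0,0,-16,0.2,0.0069,0.0393,0,0,0,-20,0.2,0.0099,0.0468,0,0,0,-24,0.2,0.0135,0.054,0,0,0,-28,0.2,0.0175,0.0609,0,0,0,-32,0.2]'

```text
t: 18.7
eef_pos: [0.6262, -0.0604, 0.1593]
tool_rot: [0.001, 0.506, 0.862, -0.0]
contact_force: [-1.3, -0.0, 8.0]
gripper_width: 0.277
grasp_force: 50.2
```

>>> arm_command --commands '[0.0003,-0.008,0,0,0,4,0.2,0.0011,-0.016,0,0,0,8,0.2,0.0025,-0.0239,0,0,0,12,0.2,0.0045,-0.0317,0,0,0,16,0.2,0.0069,-0.0393,0,0,0,20,0.2,0.0099,-0.0468,0,0,0,24,0.2,0.0135,-0.054,0,0,0,28,0.2,0.0175,-0.0609,0,0,0,32,0.2]'

```text
t: 19.5
eef_pos: [0.5658, -0.0742, 0.1593]
tool_rot: [0.002, 0.726, 0.688, 0.002]
contact_force: [6.1, 0.6, 3.3]
gripper_width: 0.279
grasp_force: 49.8
```

Springs bear now (6 N). Going in smaller steps.

>>> arm_command --commands '[0.0003,-0.008,0,0,0,4,0.2,0.0011,-0.016,0,0,0,8,0.2,0.0025,-0.0239,0,0,0,12,0.2,0.0045,-0.0317,0,0,0,16,0.2,0.0045,-0.0317,0,0,0,16,0.2]'

```text
t: 20.0
eef_pos: [0.5345, -0.0685, 0.1593]
tool_rot: [0.002, 0.815, 0.58, 0.002]
contact_force: [5.0, -2.3, 2.2]
gripper_width: 0.277
grasp_force: 49.8
```

```bash
python3 -c "
from h import *
lev()"
```

```text
t 20.0 p [ 0.5345 -0.0685  0.1593] yaw 1.2377 F [ 5.  -2.3  2.2] q [ 0.36  0.37 -0.43  1.93  0.2   0.87 -0.5 ] w 0.28 gf 49.8
r 0.114 q 0.958 resist tang 5.4 radial 0.6 tool yaw-radial deg -0.42
```

>>> arm_command --commands '[0.0003,-0.008,0,0,0,4,0.2,0.0011,-0.016,0,0,0,8,0.2]'

```text
t: 20.2
eef_pos: [0.5215, -0.0633, 0.1593]
tool_rot: [0.003, 0.854, 0.521, 0.003]
contact_force: [10.8, -4.4, -2.0]
gripper_width: 0.278
grasp_force: 49.5
```

```bash
python3 -c "
from h import *
lev()"
```

```text
t 20.2 p [ 0.5215 -0.0633  0.1593] yaw 1.0962 F [10.8 -4.4 -2. ] q [ 0.34  0.34 -0.4   1.97  0.18  0.86 -0.64] w 0.28 gf 49.5
r 0.1141 q 1.081 resist tang 11.6 radial -0.7 tool yaw-radial deg -1.46
```

>>> arm_command --commands '[0.0003,-0.008,0,0,0,4,0.2,0.0011,-0.016,0,0,0,8,0.2]'

```text
t: 20.4
eef_pos: [0.5077, -0.0556, 0.1593]
tool_rot: [0.003, 0.888, 0.46, 0.003]
contact_force: [12.5, -7.0, -1.9]
gripper_width: 0.28
grasp_force: 49.5
```

```bash
python3 -c "
from h import *
lev()"
```

```text
t 20.4 p [ 0.5077 -0.0556  0.1593] yaw 0.956 F [12.5 -7.  -1.9] q [ 0.31  0.32 -0.38  2.    0.16  0.84 -0.78] w 0.28 gf 49.5
r 0.1143 q 1.219 resist tang 14.3 radial -1.1 tool yaw-radial deg -1.56
```

>>> arm_command --commands '[0.0001,0.004,0,0,0,-2,0.2]'

```text
t: 20.5
eef_pos: [0.5095, -0.0568, 0.1593]
tool_rot: [0.002, 0.879, 0.477, 0.002]
contact_force: [7.1, -4.1, 1.0]
gripper_width: 0.28
grasp_force: 49.8
```

>>> arm_command --commands '[0.0001,0.004,0,0,0,-2,0.2]'

```text
t: 20.6
eef_pos: [0.513, -0.059, 0.1592]
tool_rot: [0.002, 0.87, 0.493, 0.002]
contact_force: [3.6, -1.9, 4.3]
gripper_width: 0.283
grasp_force: 50.0
```

>>> arm_command --commands '[0.0001,0.004,0,0,0,-2,0.2]'

```text
t: 20.7
eef_pos: [0.5162, -0.0606, 0.1592]
tool_rot: [0.002, 0.861, 0.508, 0.002]
contact_force: [1.5, -1.5, 7.2]
gripper_width: 0.278
grasp_force: 50.3
```

>>> arm_command --commands '[0.0001,0.004,0,0,0,-2,0.2]'

```text
t: 20.8
eef_pos: [0.5192, -0.0622, 0.1592]
tool_rot: [0.001, 0.852, 0.523, 0.001]
contact_force: [-0.5, 0.4, 8.5]
gripper_width: 0.277
grasp_force: 50.5
```

```bash
python3 -c "
from h import *
lev()"
```

```text
t 20.8 p [ 0.5192 -0.0622  0.1592] yaw 1.1012 F [-0.5  0.4  8.5] q [ 0.34  0.34 -0.41  1.97  0.18  0.86 -0.63] w 0.28 gf 50.5
r 0.1142 q 1.103 resist tang -0.6 radial -0.1 tool yaw-radial deg 0.1
```

>>> arm_command --commands '[0.0003,0.008,0,0,0,-4,0.2,0.0011,0.016,0,0,0,-8,0.2,0.0025,0.0239,0,0,0,-12,0.2,0.0045,0.0317,0,0,0,-16,0.2,0.0069,0.0393,0,0,0,-20,0.2,0.0099,0.0468,0,0,0,-24,0.2,0.0135,0.054,0,0,0,-28,0.2,0.0135,0.054,0,0,0,-28,0.2]'

```text
t: 21.6
eef_pos: [0.5738, -0.0743, 0.1592]
tool_rot: [0.001, 0.7, 0.714, 0.001]
contact_force: [0.9, 0.5, 8.0]
gripper_width: 0.278
grasp_force: 50.5
```

>>> arm_command --commands '[0.0003,-0.008,0,0,0,4,0.2]'

```text
t: 21.7
eef_pos: [0.5662, -0.0742, 0.1592]
tool_rot: [0.002, 0.726, 0.688, 0.002]
contact_force: [1.2, -0.1, 7.5]
gripper_width: 0.281
grasp_force: 50.5
```

>>> arm_command --commands '[0.0002,-0.006,0,0,0,3,0.2]'

```text
t: 21.8
eef_pos: [0.5592, -0.0737, 0.1592]
tool_rot: [0.001, 0.744, 0.668, 0.001]
contact_force: [1.4, 0.4, 7.2]
gripper_width: 0.279
grasp_force: 50.4
```

>>> arm_command --commands '[0.0002,-0.006,0,0,0,3,0.2]'

```text
t: 21.9
eef_pos: [0.5532, -0.073, 0.1592]
tool_rot: [0.001, 0.761, 0.649, 0.001]
contact_force: [1.5, -1.0, 6.6]
gripper_width: 0.276
grasp_force: 50.4
```

>>> arm_command --commands '[0.0002,-0.006,0,0,0,3,0.2]'

```text
t: 22.0
eef_pos: [0.5476, -0.0719, 0.1593]
tool_rot: [0.002, 0.778, 0.629, 0.001]
contact_force: [3.2, -1.0, 4.8]
gripper_width: 0.28
grasp_force: 50.2
```

```bash
python3 -c "
from h import *
lev()"
```

```text
t 22.0 p [ 0.5476 -0.0719  0.1593] yaw 1.3595 F [ 3.2 -1.   4.8] q [ 0.38  0.39 -0.45  1.9   0.22  0.89 -0.39] w 0.28 gf 50.2
r 0.1139 q 0.839 resist tang 3.3 radial 0.3 tool yaw-radial deg -0.23
```

>>> arm_command --commands '[0.0002,-0.006,0,0,0,3,0.2]'

```text
t: 22.1
eef_pos: [0.5426, -0.0708, 0.1593]
tool_rot: [0.002, 0.794, 0.608, 0.002]
contact_force: [6.5, -2.6, 1.2]
gripper_width: 0.277
grasp_force: 49.9
```

>>> arm_command --commands '[0.0001,-0.004,0,0,0,2,0.2]'

```text
t: 22.2
eef_pos: [0.5393, -0.0699, 0.1593]
tool_rot: [0.003, 0.804, 0.594, 0.003]
contact_force: [9.5, -3.5, -0.8]
gripper_width: 0.277
grasp_force: 49.7
```

>>> arm_command --commands '[0.0001,-0.004,0,0,0,2,0.2]'

```text
t: 22.3
eef_pos: [0.5362, -0.069, 0.1593]
tool_rot: [0.003, 0.815, 0.58, 0.003]
contact_force: [12.2, -3.3, -2.1]
gripper_width: 0.28
grasp_force: 49.7
```

```bash
python3 -c "
from h import *
lev()"
```

```text
t 22.3 p [ 0.5362 -0.069   0.1593] yaw 1.2375 F [12.2 -3.3 -2.1] q [ 0.36  0.37 -0.42  1.93  0.2   0.87 -0.5 ] w 0.28 gf 49.7
r 0.114 q 0.942 resist tang 12.6 radial -0.6 tool yaw-radial deg -1.33
```

>>> arm_command --commands '[0.0001,-0.004,0,0,0,2,0.2]'

```text
t: 22.4
eef_pos: [0.533, -0.068, 0.1594]
tool_rot: [0.003, 0.825, 0.566, 0.003]
contact_force: [12.3, -6.0, -3.1]
gripper_width: 0.277
grasp_force: 49.6
```

```bash
python3 -c "
from h import *
lev()"
```

```text
t 22.4 p [ 0.533  -0.068   0.1594] yaw 1.2023 F [12.3 -6.  -3.1] q [ 0.35  0.36 -0.42  1.94  0.19  0.87 -0.53] w 0.28 gf 49.6
r 0.114 q 0.972 resist tang 13.5 radial 1.5 tool yaw-radial deg -1.63
```

>>> arm_command --commands '[0.0001,-0.003,0,0,0,1.5,0.2]'

```text
t: 22.5
eef_pos: [0.5303, -0.067, 0.1593]
tool_rot: [0.003, 0.832, 0.555, 0.004]
contact_force: [12.8, -4.9, -2.6]
gripper_width: 0.277
grasp_force: 49.6
```

```bash
python3 -c "
from h import *
lev()"
```

```text
t 22.5 p [ 0.5303 -0.067   0.1593] yaw 1.1762 F [12.8 -4.9 -2.6] q [ 0.35  0.36 -0.41  1.95  0.19  0.86 -0.56] w 0.28 gf 49.6
r 0.114 q 0.997 resist tang 13.7 radial 0.0 tool yaw-radial deg -1.69
```

The pull levels off at about 13.7 N, so the held notch is right: one more notch would meet about 17 N. Easing back, releasing and lifting.

>>> arm_command --commands '[0.0001,0.005,0,0,0,-2.5,0.2,0.0004,0.01,0,0,0,-5,0.2,0.001,0.015,0,0,0,-7.5,0.2,0.0017,0.02,0,0,0,-10,0.2,0.0017,0.02,0,0,0,-10,0.2]'

```text
t: 23.0
eef_pos: [0.5474, -0.0719, 0.1592]
tool_rot: [0.002, 0.78, 0.626, 0.001]
contact_force: [2.8, -1.1, 5.8]
gripper_width: 0.276
grasp_force: 50.4
```

>>> arm_command --commands '[0,0,0,0,0,0,0.7,0,0,0,0,0,0,0.7,0,0,0,0,0,0,0.7,0,0,-0.02,0,0,0,0.7,0,0,-0.06,0,0,0,0.7,0,0,-0.1,0,0,0,0.7,0,0,-0.14,0,0,0,0.7,0,0,-0.14,0,0,0,0.7]'

```text
t: 23.8
eef_pos: [0.5479, -0.0708, 0.3034]
tool_rot: [0.003, 0.78, 0.626, 0.003]
contact_force: [0.0, -0.0, -0.4]
gripper_width: 0.697
grasp_force: 0.0
```

```bash
python3 -c "
from h import *
lev()
a=cam('side')['img'][170:310,250:420,::-1]
cv2.imwrite('pics/f.png',cv2.resize(a,None,fx=4,fy=4))"
```

```text
t 23.8 p [ 0.5479 -0.0708  0.3034] yaw 1.3535 F [ 0.  -0.  -0.4] q [ 0.41  0.24 -0.47  1.74  0.12  1.17 -0.31] w 0.7 gf 0.0
r 0.1127 q 0.838 resist tang 0.1 radial 0.0 tool yaw-radial deg -0.61
```

View pics/f.png

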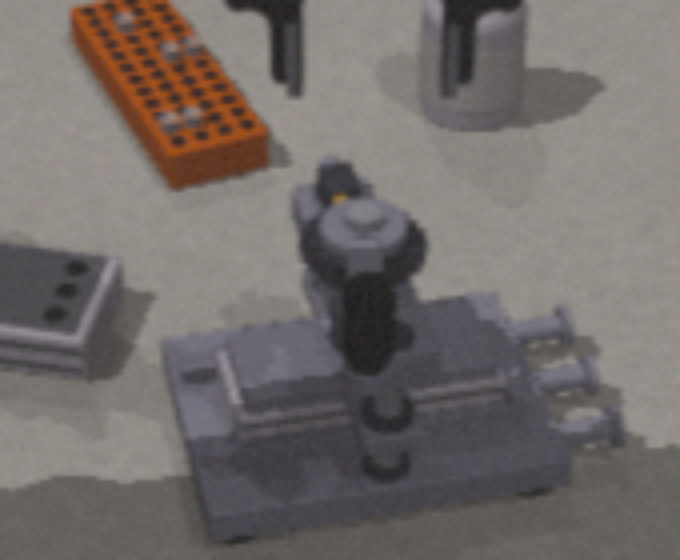

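The gripper is clear of the knob (368,320), the plate is down on the cassette, the cassette is home, and everything else in view is undisturbed. Handing in.

```bash
python3 -c "
from station import hand_in
print(hand_in())"
```

```text
the job is handed in; nothing more can be done
None
```

The cassette is home against the back stop and clamped; the last pull met about 13.7 N at the grip, the gripper is clear of the stand, and the job is handed in at about 24 s of the 70 s allowed (no verdict was returned).

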